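Line up the marking stamp over a boxed cheese

TASK

A cheese lies in the white marking box: first swing the box's window lid fully shut over it. Then take the stamp with the oblong foot from its board, carry it over the rack of cheeses without disturbing anything, and stop with it upright about a centimetre above the window in the lid, centred and with the foot's long side along the window's long side. The stamp must never touch the box, lid or cheese; finish while still holding it there, without pressing it down or letting go.

Things in the scene. Friction and masses are not known exactly. Their poses are not given: they have to be found in the camera images.
- box: White open-topped marking box fixed to the table, 160 x 160 mm outside, 60 mm high, walls and floor 6 mm. Origin: centre of its underside. The lid hinges on its +x side; its front (-x side) looks roughly to the robot. It stands left or right of the rack.
- lid (a joint): Hinge angle of the box's steel lid, rad: 0 = shut flat on the box, growing as the front edge rises; at the start about 0.55 to 1.0. The hinge is stiff: the lid stays where it is left and shuts with a push of a few newtons down on its front edge. Lid: plate 160 x 160 x 6 mm (top face 66 mm above the table when shut) with an oblong window through it and a black tab on its front edge.
- lid_hinge (a point): Point on the lid's hinge line, at mid width, 63 mm above the table and 80 mm to +x of the box's centre; the hinge line runs along the box's y axis. Fixed with the box. The lid plate's middle plane passes through the hinge line.
- lid_tab (a point): Top face of the black tab on the lid's front edge, at mid width, 172 mm from the hinge line along the lid. The tab is 50 mm wide, 6 mm thick, and sticks out 25 mm beyond the plate. Axes move with the lid: x from the tab towards the hinge, z out of the lid's upper face.
- window (a point): Centre of the window, in the lid's upper face, 80 mm from the hinge line. The window is 50 mm along x and 84 mm along y of this frame, which moves with the lid; when the lid is shut the axes are those of the box and z is up.
- cheese: The round orange-brown cheese in the box, 110 mm across, 40 mm high, below the lid. Origin: centre of its underside.
- board: Wooden board fixed to the table, 210 (x) x 110 (y) x 12 mm, on the other side of the rack from the box; the two stamps stand on it. Origin: centre of its underside.
- stamp: The stamp to use, standing upright on the board: oblong brass foot 34 mm (x) by 68 mm (y, the long side), 14 mm high; a 16 mm steel stem; above it a dark wooden square grip 26 x 26 mm, from 50 to 100 mm above the underside, square with the foot. 0.2 to 0.4 kg. Origin: centre of the foot's underside; z up along the stem.
- round_stamp: The other stamp on the board, with the same grip but a round foot 52 mm across; leave it. Origin: centre of its underside.
- rack: Low fixed rack standing between box and board, 300 (x) x 110 (y) mm; its shelf top is 85 mm above the table, and the wheels on it reach 135 mm. Origin: centre between its feet, on the table.
- wheel_a: Bystander: cheese wheel on the rack, 100 mm across, 50 mm high. Origin: centre of its underside.
- wheel_b: Bystander: pale cheese wheel on the rack, 90 mm across, 35 mm high. Origin: centre of its underside.
- jar: Bystander: jar, 70 mm across, 100 mm high, towards the table's far side. Origin: centre of its underside.
- brush: Bystander: brush lying towards the table's far side.
- dark_wheel: Bystander: dark cheese wheel on the table to the robot's left, 120 mm across, 60 mm high. Origin: centre of its underside.
- bottle: Bystander: bottle on the table to the robot's right, 60 mm across, 160 mm high. Origin: centre of its underside.
Not all that is in view belongs to the job. Leave any green or yellow look-alike of the box alone.

How it is judged:
By the outcome, as a careful person would: the job done as asked, in the order asked, and still so for the second after the job is handed in, while the arm keeps its last pose, push and grip.
It also fails if it takes over 61 s, if anything falls off the work surface, if the arm or the gripper's body presses on something with over 40 N, if the wrist force passes 120 N, or if a joint passes its speed limit or range.

ROBOT

A 6-joint arm with a two-finger parallel gripper is mounted at the origin on the work surface. World frame = base frame: x ahead of the robot, y to its left, z up, the work surface at z = 0. Lengths are in mm, angles in rad, forces in N, time in s.
With the tool pointing down it reaches from about 300 to 775 mm from the base axis. Payload 14.6 kg.
Tool frame: the origin (TCP) lies at the very end of the fingers, on their centre line; the grasp point (between the pads) lies 19 mm behind it; z points along the fingers, y is the line along which they close (so a half turn about z gives the same grasp; the last joint's range is limited). The gripper opens to 94 mm and grips with 3 to 60 N. Pads are 16 mm wide; open, the fingers measure 119 mm over their backs; the gripper's body (75 mm by 177 mm) begins 78 mm behind the grasp point.
Start: joints at [1.218, 0.3, 1.521, -0, 1.321, -0.067], TCP at [155.056, 527.681, 205.446] pointing down, gripper open.
Joint ranges: [-3.03, 3.03], [-0.79, 2.21], [0.23, 2.52], [-1.04, 4.18], [0, 3.07], [-2.55, 2.55]. Speed limits (rad/s): [2.22, 2.22, 2.57, 3.14, 3.14, 3.14].

INTERFACE

Orientations are given as [roll, pitch, yaw] about the fixed x, y, z axes, in that order (R = Rz(yaw) Ry(pitch) Rx(roll)).
In Python, from cell import manip, optics gives the robot as it stands.
- The arm moves only by the shell command python3 -m crank 'ROWS' [FORCE]. ROWS is JSON, a list of rows, each a list of 7 numbers: the opening in per cent of the stroke, from 0 (shut) to 100 (fully open), then the shift along the tool's x, y, z in mm, then the turn, a rotation vector about the tool's x, y, z in rad. A call has 1 to 10 rows; each row is the pose to reach, as a shift and turn from the pose commanded when the call began, along the tool's axes at that moment; what a row does not reach only later rows make up. A row lasts 1/10 s, in which the tool goes at most 50 mm and 8.59 degrees, less where a joint would pass 70% of its speed; a pose out of reach is approached as far as the arm can. A call with a gripper value outside its range is refused whole. The fingers move at their own pace and stop on an object; FORCE is the grip in N (left out, the last holds). Time passes only in rows, so rows that repeat a pose let the fingers close. It gives the time, the measured TCP pose, the force, the opening and the grip force at its end, in the units of the state.
- manip.read_state(): the state, without advancing time (a new reading comes with each control period).
- optics.camera(name): name is "side" or "top" or "wrist"; returns (picture, depth): 384x512x3 uint8, red, green, blue; 384x512 float32, mm along the optical axis (not along the pixel's ray), 0 where there is no reading.
- optics.calibration(name): a dict with "camera_matrix" (3x3 intrinsics, pixels), "R" (3x3) and "t" (3): a world point X has camera coordinates R X + t. Camera axes: x right, y down, z forward; pixel columns grow to the right and rows downward; lengths in mm; the calibration is good to about 2 mm. The wrist camera is an equidistant fisheye: a pixel r from the principal point sees the ray r / f radians off the axis. A picture is of the moment at which its call begins: read the wrist's pose just before it. calibration takes no time and is no camera call; for the wrist camera it gives the pose at the moment of the call.
- manip.sign_off(): hands the job in; it is judged then, once.
The state is a dict: "clock": time; "joints": joint angles; "qd": joint speeds; "effort": joint torques, N m; "eef_pos": TCP position; "eef_rot": TCP orientation; "wrist_force": force on the tool from outside, world axes, zero at the start; "moment": the same for the moment, N m; "finger_gap": finger opening in mm; "finger_force": force on a finger pad.
Only numpy, scipy, OpenCV 4.12 (cv2) and the standard library are available. Lean on these libraries where they do the work, as an engineer would, in place of code of your own. Each camera call takes 0.05 s, during which the arm holds its last target. There are 200 camera calls.

## Working session

There is one attempt and no reset: what is moved stays moved. The work goes in short steps, Python scripts to look and compute and a shell command to move; the robot and the scene stay as the last step left them, time stands still between calls to the robot, and variables do not carry over. Pictures are saved under pics/ and viewed, at most 10 in all, crops included, and the job is handed in when it is done.

```bash
mkdir -p pics
cat > h.py <<'E'
import numpy as np,cv2
from scipy.spatial.transform import Rotation as Ro
from cell import manip,optics
def snap(n,f):
    c=optics.calibration(n); p,d=optics.camera(n)
    cv2.imwrite(f'pics/{f}.png',p[:,:,::-1]); np.savez(f'pics/{f}.npz',p=p,d=d,K=c['camera_matrix'],R=c['R'],t=c['t'])
def world(f,uv):
    z=np.load(f'pics/{f}.npz'); out=[]
    for u,v in uv:
        d=z['d'][v,u]; c=np.linalg.inv(z['K'])@[u,v,1]*d
        out.append(z['R'].T@(c-z['t']))
    return np.array(out)
def cloud(f):
    z=np.load(f'pics/{f}.npz'); d=z['d']; v,u=np.mgrid[:384,:512]
    c=np.stack([u,v,np.ones_like(u)],-1)@np.linalg.inv(z['K']).T*d[...,None]
    return (c-z['t'])@z['R'],z['p'],d
E
python3 - <<'E'
from h import *
snap('top','top0');snap('side','side0')
a=cv2.imread('pics/top0.png');cv2.imwrite('pics/top0b.png',cv2.resize(a,(800,600)))
a=cv2.imread('pics/side0.png');cv2.imwrite('pics/side0b.png',cv2.resize(a,(800,600)))
print(manip.read_state())
E
```

```text
{'clock': 0.1, 'joints': array([ 1.21839840e+00,  3.00414345e-01,  1.52149106e+00, -4.00207735e-05,
        1.32071398e+00, -6.66146807e-02]), 'qd': array([ 3.39995211e-04, -2.53782570e-04, -2.59157995e-03, -2.97556962e-04,
        1.23784660e-03, -1.03249734e-05]), 'effort': array([-8.34793736e-04, -5.32652271e+01, -3.53282154e+01,  7.08440691e-02,
        2.35198403e-02, -1.28805954e-05]), 'eef_pos': array([154.99144394, 527.4712812 , 204.9555461 ]), 'eef_rot': array([-3.14056562e+00, -2.96649622e-05,  2.85581931e+00]), 'wrist_force': array([-0.95665337,  0.35633795, -0.46057612]), 'moment': array([-0.01112478,  0.00918497,  0.02649571]), 'finger_force': 0.0, 'finger_gap': 93.59311670586003}
```

View pics/top0b.png

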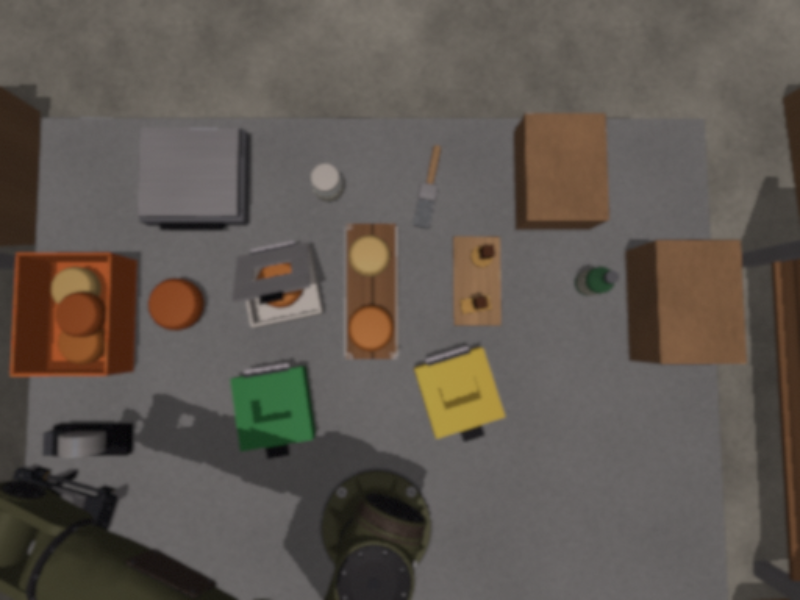

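View pics/side0b.png

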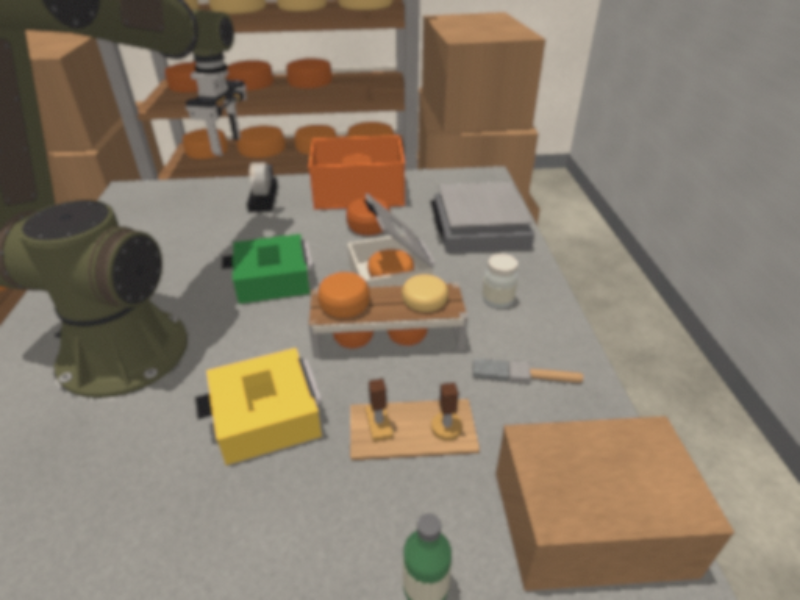

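The top view shows the white box at (280,285) with its raised lid, the rack at (371,290) and the board at (477,280). The oblong stamp is the nearer one, at about (478,302) enlarged; in the side view it is at (378,405), and the round one is at (448,412). The green and yellow boxes are decoys.

Run:
```python
from h import *
P,p,d=cloud('top0')
z=np.load('pics/top0.npz')
def crop(u0,u1,v0,v1,f,s):
    cv2.imwrite(f,cv2.resize(z['p'][v0:v1,u0:u1,::-1],None,fx=s,fy=s,interpolation=cv2.INTER_CUBIC))
crop(140,330,140,240,'pics/c1.png',4)
def reg(u0,u1,v0,v1):
    return P[v0:v1,u0:u1].reshape(-1,3)
# table
print('table',P[300:310,330:400].reshape(-1,3)[:,2].mean(), 'res', np.linalg.norm(P[300,330]-P[300,340])/10)
q=reg(145,215,145,215)
# lid: z>72
l=q[(q[:,2]>75)]
c=l.mean(0);print('lid n',len(l),c)
for _ in range(3):
    c=l.mean(0);u,s,vt=np.linalg.svd(l-c,full_matrices=False);n=vt[2]*np.sign(vt[2][2]);r=(l-c)@n;l=l[abs(r)<4]
print('lid normal',n,'rms',r.std(),'tilt',np.arccos(n[2]),'yaw',np.arctan2(n[1],n[0]),c,l.min(0),l.max(0))
# rim
b=q[(q[:,2]>54)&(q[:,2]<66)]
print('rim',len(b),cv2.minAreaRect(b[:,:2].astype(np.float32)))
q=reg(285,325,145,212); 
bd=q[(q[:,2]>8)&(q[:,2]<16)];print('board',cv2.minAreaRect(bd[:,:2].astype(np.float32)))
for lo,hi,nm in((100,125,'grip'),(20,32,'foot')):
    s=q[(q[:,2]>lo)&(q[:,2]<hi)]
    m=np.median(s[:,0])
    for k in(s[:,0]<s[:,0].mean()),(s[:,0]>=s[:,0].mean()):
        t=s[k];print(nm,len(t),t.mean(0),cv2.minAreaRect(t[:,:2].astype(np.float32)))
q=reg(215,260,140,235);s=q[q[:,2]>75];print('rack',cv2.minAreaRect(s[:,:2].astype(np.float32)),s[:,2].max())
```

```text
table 3.2679234623812947 res 3.5215718626767214
lid n 1231 [555.1569716  214.2104474  162.21805525]
lid normal [0.78582697 0.19523277 0.58682206] rms 1.369606123415898 tilt 0.943667847922586 yaw 0.2435121909084721 [555.61553677 225.78299027 138.90130816] [527.26555538 145.04113544 117.9209835 ] [590.0945641  296.0256984  155.55454381]
rim 261 ((550.91455078125, 217.75384521484375), (172.64759826660156, 160.5764617919922), 11.605047225952148)
board ((557.9019775390625, -235.0279541015625), (107.4498062133789, 210.72454833984375), 89.05217742919922)
grip 62 [ 501.29356105 -227.74897067  110.46358724] ((501.63916015625, -228.6900634765625), (25.760995864868164, 25.68425941467285), 8.245830535888672)
grip 61 [ 613.30106162 -243.74596191  110.51091311] ((613.2297973632812, -243.9615936279297), (24.269489288330078, 24.178861618041992), 1.0510145425796509)
foot 108 [ 499.7447978  -221.76832309   24.80954057] ((506.60736083984375, -234.81634521484375), (80.59476470947266, 66.25578308105469), 75.77743530273438)
foot 89 [ 607.3146128  -238.31101511   25.4938353 ] ((590.6524658203125, -218.48980712890625), (49.426395416259766, 98.28492736816406), 40.52375793457031)
rack ((530.587158203125, 12.082542419433594), (114.86747741699219, 298.33563232421875), 89.76752471923828) 1342.915950957033
```

View pics/c1.png

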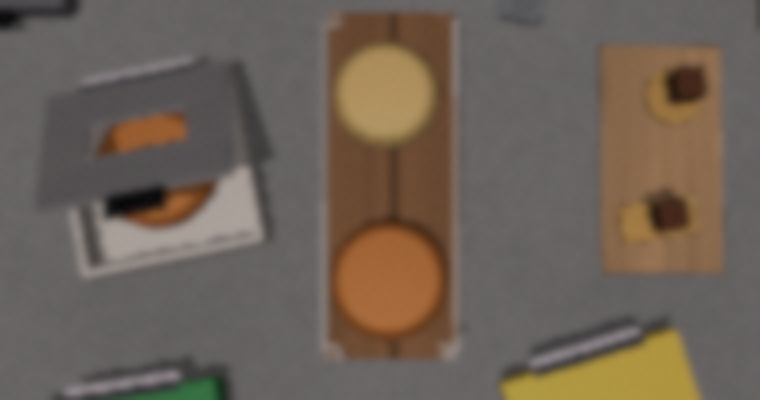

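The crop shows the white box's front rim corners at about (85,277) and (265,240), the black tab at (136,200), and the oblong foot running from (622,240) to (695,205). I'll work out the box and stamp poses from these by casting rays onto known heights.

```bash
cat >> h.py <<'E'
def ray(f,u,v,zw):
    z=np.load(f'pics/{f}.npz'); o=-z['R'].T@z['t']; r=z['R'].T@np.linalg.inv(z['K'])@[u,v,1]
    return o+r*(zw-o[2])/r[2]
def plan(target,yaw,rpy=None):
    s=manip.read_state(); R=Ro.from_euler('xyz',s['eef_rot']); T=Ro.from_euler('xyz',[np.pi,0,yaw])
    print('now',s['eef_pos'].round(1),s['eef_rot'].round(3),'F',s['wrist_force'].round(1),'gap',round(s['finger_gap'],1),'t',s['clock'])
    print('shift',(R.inv().apply(np.array(target)-s['eef_pos'])).round(1),'turn',(R.inv()*T).as_rotvec().round(3))
E
python3 - <<'E'
from h import *
f='top0';px=lambda x,y:(140+x/4-.4,140+y/4-.4)
A=ray(f,*px(85,277),60);B=ray(f,*px(265,240),60)
print('front corners',A,B,np.linalg.norm(A-B))
e=(A-B)[:2];yw=np.arctan2(-e[0],e[1]);print('yaw',yw)
u=np.array([np.cos(yw),np.sin(yw)]);C=(A+B)[:2]/2+80*u;print('centre',C,'hinge',C+80*u)
# plane-based hinge distance
n=np.array([.78583,.19523,.58682]);c=np.array([555.6,225.8,138.9-3])
yh=.2435
# distance s along u from C such that n.(H-c)=-3
g=(-3-n[:2]@(C-c[:2])-n[2]*(63-c[2]))/(n[:2]@u);print('hinge dist from C by plane',g)
P,p,dd=cloud(f)
sub=P[140:225,140:220];col=p[140:225,140:220].astype(int)
m=(col.sum(-1)<75)&(sub[...,2]>100);print('tab',m.sum(),sub[m].mean(0),sub[m].min(0),sub[m].max(0))
# stamp foot corners
F=[ray(f,*px(x,y),26) for x,y in((622,206),(622,243),(695,235),(695,200))];print(np.round(F,1))
print('grip',ray(f,*px(670,214),112), 'round',ray(f,*px(686,84),112))
E
python3 - <<'E'
import cv2
a=cv2.imread('pics/top0.png')[183:207,288:320]
cv2.imwrite('pics/c2.png',cv2.resize(a,None,fx=16,fy=16,interpolation=cv2.INTER_CUBIC))
E
```

```text
front corners [451.35713255 275.15043851  60.        ] [482.99959728 119.1496394   60.        ] 159.1775577651917
yaw 0.20012029187327887
centre [545.58177871 213.05301683] hinge [623.98519251 228.9559947 ]
hinge dist from C by plane 61.98159141379154
tab 41 [508.54224473 206.30953654 191.61761919] [501.65170864 187.9220652  183.1896519 ] [515.17633977 223.76234492 201.34910125]
[[ 513.8 -197.9   26. ]
 [ 480.5 -197.5   26. ]
 [ 487.5 -263.4   26. ]
 [ 519.1 -263.9   26. ]]
grip [ 501.79894229 -226.86150704  112.        ] round [ 612.15675411 -242.2454269   112.        ]
```

Run:
```python
from h import *
plan([521,208,255],3.342)
```

```text
now [155.  527.5 205. ] [-3.141 -0.     2.856] F [-1.   0.4 -0.5] gap 93.6 t 0.1
shift [-441.2 -203.4  -49.8] turn [-0.001 -0.    -0.486]
```

View pics/c2.png

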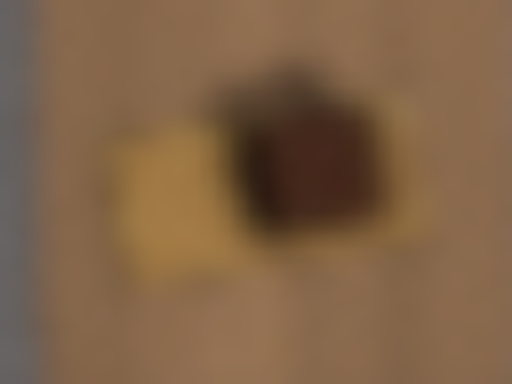

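The oblong foot is confirmed: its front edge runs from (145,285) to (425,235), so its yaw is about 0.16. Next I'll go over the tab with the fingers shut.

```bash
python3 -m crank '[[0,-15,-7,-30,0,0,-0.05],[0,-60,-28,-50,0,0,-0.12],[0,-105,-48,-50,0,0,-0.2],[0,-150,-70,-50,0,0,-0.28],[0,-195,-90,-50,0,0,-0.36],[0,-240,-110,-50,0,0,-0.42],[0,-285,-132,-50,0,0,-0.486],[0,-330,-152,-50,0,0,-0.486],[0,-375,-173,-50,0,0,-0.486],[0,-410,-189,-50,0,0,-0.486]]' 20
python3 - <<'E'
from h import *
plan([521,208,255],3.342)
E
```

```text
clock: 1.1
eef_pos: [496.7, 228.5, 255.1]
eef_rot: [-3.141, -0.0, -2.943]
wrist_force: [-0.1, 0.2, -0.3]
finger_gap: 17.6
finger_force: 0.0
now [496.7 228.5 255.1] [-3.141 -0.    -2.943] F [-0.1  0.2 -0.3] gap 17.6 t 1.1
shift [-19.7 -24.9   0.1] turn [-0.    -0.    -0.001]
```

```bash
python3 -m crank '[[0,-10,-25,0,0,0,0],[0,-10,-25,30,0,0,0],[0,-10,-25,50,0,0,0],[0,-4,-25,66,0,0,0],[0,1,-25,75,0,0,0],[0,6,-25,83,0,0,0],[0,11,-25,90,0,0,0],[0,16,-25,98,0,0,0],[0,20,-25,105,0,0,0],[0,24,-25,113,0,0,0]]'
```

```text
clock: 2.1
eef_pos: [476.4, 201.5, 142.1]
eef_rot: [3.142, 0.0, -2.941]
wrist_force: [-1.0, -0.7, 0.8]
finger_gap: 0.2
finger_force: 0.7
```

Run:
```python
from h import *
snap('side','s1');a=cv2.imread('pics/s1.png')[60:240,90:390];cv2.imwrite('pics/s1c.png',cv2.resize(a,None,fx=2.6,fy=2.6,interpolation=cv2.INTER_CUBIC))
```

```text
(no output)
```

View pics/s1c.png

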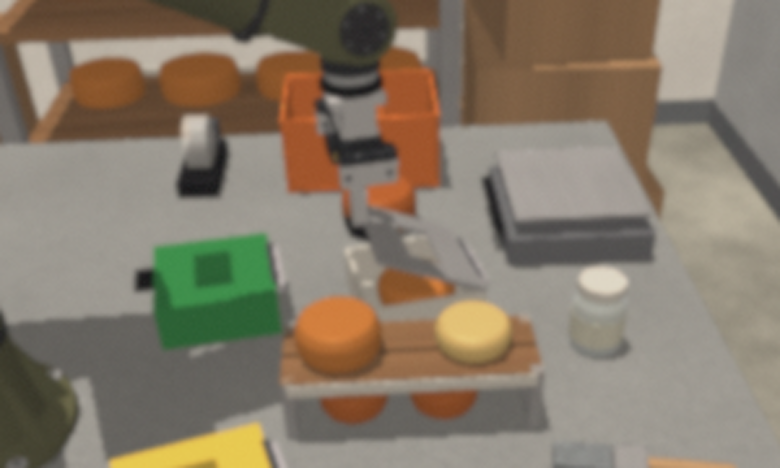

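The lid is following: the fingertip sits on the tab at (360,225) and the lid is visibly lower. I'll carry on down.

```bash
python3 -m crank '[[0,3,0,8,0,0,0],[0,6,0,17,0,0,0],[0,8,0,25,0,0,0],[0,10,0,33,0,0,0],[0,12,0,42,0,0,0],[0,14,0,51,0,0,0],[0,15,0,59,0,0,0],[0,15,0,66,0,0,0],[0,16,0,70,0,0,0],[0,16,0,73,0,0,0]]'
```

```text
clock: 3.15
eef_pos: [460.9, 198.3, 69.1]
eef_rot: [-3.142, -0.0, -2.941]
wrist_force: [-1.5, -0.4, 1.4]
finger_gap: 0.5
finger_force: 0.6
```

```bash
python3 -m crank '[[0,0,0,2,0,0,0],[0,0,0,3,0,0,0],[0,0,0,4,0,0,0],[0,0,0,4,0,0,0]]'; python3 -m crank '[[0,0,0,1,0,0,0],[0,0,0,1,0,0,0]]'
```

```text
clock: 3.55
eef_pos: [460.9, 198.3, 66.1]
eef_rot: [3.142, 0.0, -2.941]
wrist_force: [-4.4, -2.1, 9.3]
finger_gap: 0.9
finger_force: 4.6
clock: 3.75
eef_pos: [461.0, 198.3, 66.0]
eef_rot: [-3.142, 0.001, -2.941]
wrist_force: [-8.8, -3.7, 21.1]
finger_gap: 0.4
finger_force: 10.3
```

Force rose to 21 N with the tip at z = 66, so the lid is shut. Now I'll rise and look at it with the wrist camera.

```bash
python3 -m crank '[[0,0,0,-20,0,0,0],[0,0,0,-60,0,0,0],[0,0,0,-110,0,0,0],[0,-30,0,-155,0,0,0],[50,-60,0,-190,0,0,0],[100,-60,0,-200,0,0,0],[100,-60,0,-200,0,0,0],[100,-60,0,-200,0,0,0]]'
python3 - <<'E'
from h import *
c=optics.calibration('wrist');print(c, -c['R'].T@c['t'])
snap('wrist','w1');a=cv2.imread('pics/w1.png');cv2.imwrite('pics/w1b.png',cv2.resize(a,(800,600)))
print(manip.read_state()['eef_pos'])
snap('top','top1')
E
```

```text
clock: 4.55
eef_pos: [518.8, 210.0, 263.0]
eef_rot: [-3.141, -0.002, -2.941]
wrist_force: [-1.2, 0.3, -0.1]
finger_gap: 29.1
finger_force: 0.0
{'camera_matrix': array([[297.31863964,   0.        , 253.11904739],
       [  0.        , 297.31863964, 190.34374531],
       [  0.        ,   0.        ,   1.        ]]), 'R': array([[-0.19915037,  0.97996821, -0.00120361],
       [ 0.93974593,  0.19132433,  0.28332416],
       [ 0.27787895,  0.05529302, -0.95902345]]), 't': array([-101.6583948 , -573.27367128,  291.65882788])} [437.44044653 193.17649567 442.00757976]
[518.72763425 210.0146694  262.80898265]
```

View pics/w1b.png

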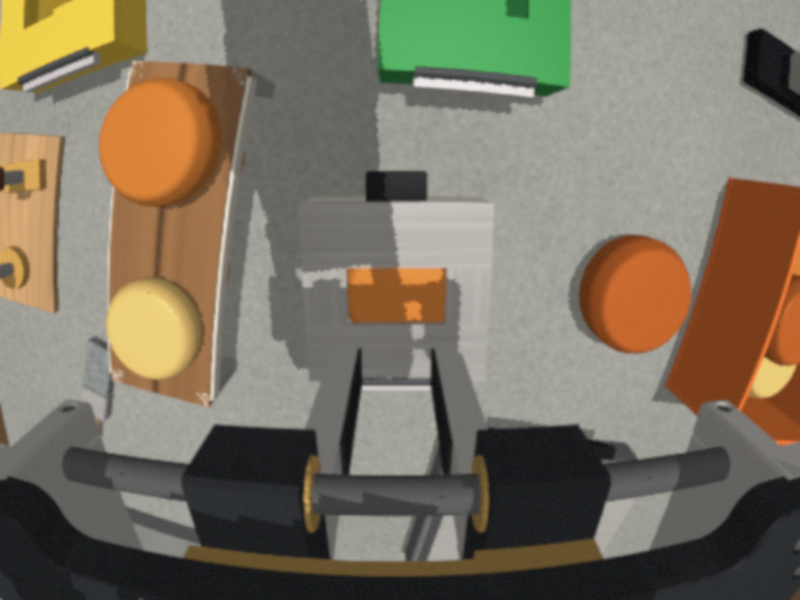

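The lid lies shut. The window corners are at (348,267), (446,267), (446,323) and (348,323) enlarged, and the tab is at (397,186). I'll compute the window centre and yaw from these, and plan the move to the stamp.

```bash
cat >> h.py <<'E'
def fray(f,u,v,zw):
    z=np.load(f'pics/{f}.npz'); K=z['K']; o=-z['R'].T@z['t']
    x=np.array([(u-K[0,2]),(v-K[1,2])])/K[0,0]; th=np.linalg.norm(x)
    r=z['R'].T@np.r_[x/th*np.sin(th),np.cos(th)]
    return o+r*(zw-o[2])/r[2]
E
python3 - <<'E'
from h import *
g=lambda x,y,z:fray('w1',(x+.5)/1.5625-.5,(y+.5)/1.5625-.5,z)
W=np.array([g(x,y,66) for x,y in((348,267),(446,267),(446,323),(348,323))])
print(W.round(1),'centre',W.mean(0)); 
for i in range(4):
    e=W[(i+1)%4]-W[i];print(np.linalg.norm(e).round(1),np.arctan2(e[1],e[0]).round(3))
A=g(300,202,66);B=g(494,202,66);print('front',A,B,np.linalg.norm(A-B)); e=B-A;yw=np.arctan2(-e[0],e[1]);print(yw,(A+B)/2+80*np.array([np.cos(yw),np.sin(yw),0]))
print('tab edge',g(397,172,66))
P,p,d=cloud('top1');s=P[140:220,145:215].reshape(-1,3);s=s[(s[:,2]>50)&(s[:,2]<90)];print(cv2.minAreaRect(s[:,:2].astype(np.float32)),np.percentile(s[:,2],[5,50,95]))
plan([500,-229,300],1.571+.15)
E
```

```text
[[528.2 170.6  66. ]
 [512.  250.5  66. ]
 [560.  261.8  66. ]
 [576.9 179.   66. ]] centre [544.27900938 215.48340137  66.        ]
81.5 1.772
49.4 0.231
84.5 -1.37
49.4 -2.97
front [482.05656195 121.86151067  66.        ] [450.38917829 277.31974668  66.        ] 158.65083148607937
0.20095404882773596 [544.61299745 215.5589704   66.        ]
tab edge [443.48815975 194.93941969  66.        ]
((577.7839965820312, 224.03671264648438), (277.53131103515625, 162.15122985839844), 12.602968215942383) [58.79914937 65.26317206 69.71533067]
now [518.8 210.  263. ] [-3.141e+00 -2.000e-03 -2.941e+00] F [ 0.6 -0.2 -0.3] gap 37.0 t 4.65
shift [ 105.9 -426.5  -36.7] turn [-0.002 -0.002  1.621]
```

```bash
python3 -m crank '[[100,5,-20,-15,0,0,0.1],[100,15,-60,-30,0,0,0.24],[100,25,-105,-37,0,0,0.38],[100,36,-150,-37,0,0,0.52],[100,47,-195,-37,0,0,0.66],[100,58,-240,-37,0,0,0.8],[100,69,-285,-37,0,0,0.94],[100,80,-330,-37,0,0,1.08],[100,92,-375,-37,0,0,1.22],[100,102,-415,-37,0,0,1.36]]'
python3 - <<'E'
from h import *
plan([500,-229,280],1.571+.15)
E
```

```text
clock: 5.65
eef_pos: [501.2, -218.6, 300.5]
eef_rot: [-3.141, -0.001, 1.976]
wrist_force: [0.5, 0.5, -0.0]
finger_gap: 94.0
finger_force: 0.0
now [ 501.2 -218.6  300.5] [-3.141e+00 -1.000e-03  1.976e+00] F [ 0.5  0.5 -0. ] gap 94.0 t 5.65
shift [-9.1 -5.2 20.5] turn [-0.001 -0.001  0.255]
```

```bash
python3 -m crank '[[100,-4,-3,10,0,0,0.13],[100,-9,-5,20,0,0,0.255],[100,-9,-5,20,0,0,0.255],[100,-9,-5,20,0,0,0.255],[100,-9,-5,20,0,0,0.255]]'
python3 - <<'E'
from h import *
snap('wrist','w2');a=cv2.imread('pics/w2.png');print(optics.calibration('wrist')['camera_matrix'][0,0]);cv2.imwrite('pics/w2b.png',cv2.resize(a[100:300,150:370],None,fx=3,fy=3,interpolation=cv2.INTER_CUBIC))
E
```

```text
clock: 6.15
eef_pos: [501.4, -226.5, 281.8]
eef_rot: [3.141, 0.0, 1.73]
wrist_force: [-0.2, -0.1, -0.2]
finger_gap: 93.7
finger_force: 0.0
297.3186396354542
```

View pics/w2b.png

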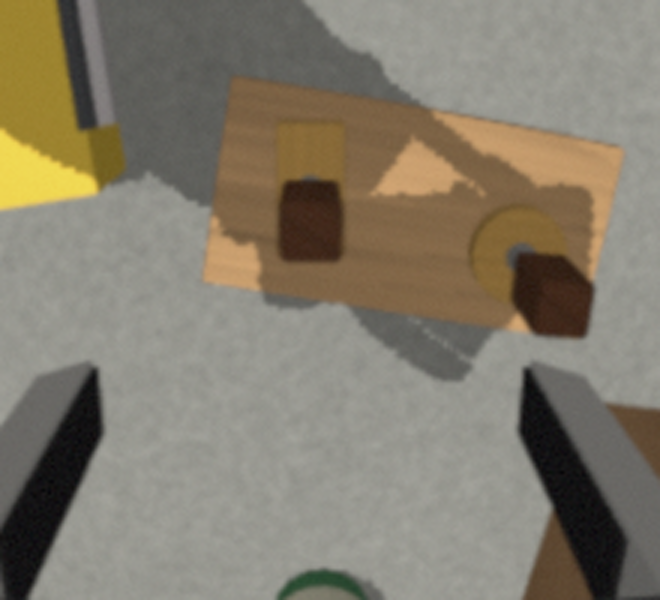

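The crop shows the oblong foot's far edge at (278,121)–(345,122) and the grip at (280–343, 180–262). The foot's sides run nearly straight up the image, so the tool yaw already matches. Now I'll compute positions.

Run:
```python
from h import *
g=lambda x,y,z:fray('w2',150+(x+.5)/3-.5,100+(y+.5)/3-.5,z)
A,B=g(278,121,26),g(345,122,26);print('foot +y edge',A,B,np.linalg.norm(A-B),'ang',np.arctan2(*(B-A)[[1,0]]))
A2,B2=g(277,180,26),g(345,180,26);print('sides ang',[np.arctan2(-(q-r)[0],(q-r)[1]) for q,r in((A,A2),(B,B2))])
C,D=g(281,260,112),g(342,260,112);print('grip top far edge',C,D,np.linalg.norm(C-D),np.arctan2(*(D-C)[[1,0]]))
y=.15
for y in(.14,.16,.18):
    v=np.array([-np.sin(y),np.cos(y),0]);print(y,'centre from foot',(A+B)/2-34*v,'from grip',(C+D)/2+13*v)
z=np.load('pics/w2.npz');print(z['d'][100+220//3:100+262//3:3,150+310//3])
```

```text
foot +y edge [ 481.20019651 -198.97907842   26.        ] [ 513.61268728 -194.26082372   26.        ] 32.75410638108819 ang 0.14455368488911086
sides ang [np.float64(0.13574832096057618), np.float64(0.1673730595041245)]
grip top far edge [ 492.26028468 -244.10988646  112.        ] [ 516.73907064 -240.17809275  112.        ] 24.792538477575278 0.15926017011597146
0.14 centre from foot [ 502.15090779 -230.28729494   26.        ] from grip [ 502.68561717 -229.27118165  112.        ]
0.16 centre from foot [ 502.82326092 -230.1856787    26.        ] from grip [ 502.42854098 -229.31003492  112.        ]
0.18 centre from foot [ 503.49344739 -230.07063662   26.        ] from grip [ 502.17229321 -229.3540216   112.        ]
[358.85486 358.58243 358.37073 361.4     361.6183 ]
```

Run:
```python
from h import *
plan([502.6,-229.8,68],1.726)
```

```text
now [ 501.4 -226.5  281.9] [3.141 0.    1.73 ] F [-0.3  0.4  0. ] gap 94.1 t 6.2
shift [ -3.3   0.5 213.9] turn [0.001 0.    0.004]
```

```bash
python3 -m crank '[[100,-3,0.5,25,0,0,0.004],[100,-3,0.5,70,0,0,0.004],[100,-3,0.5,115,0,0,0.004],[100,-3,0.5,155,0,0,0.004],[100,-3,0.5,180,0,0,0.004],[100,-3,0.5,198,0,0,0.004],[100,-3,0.5,208,0,0,0.004],[100,-3,0.5,214,0,0,0.004],[100,-3,0.5,214,0,0,0.004],[100,-3,0.5,214,0,0,0.004]]'; python3 -m crank '[[20,0,0,0,0,0,0],[20,0,0,0,0,0,0],[20,0,0,0,0,0,0],[20,0,0,0,0,0,0],[20,0,0,0,0,0,0],[20,0,0,0,0,0,0]]' 30
```

```text
clock: 7.2
eef_pos: [502.7, -230.0, 68.4]
eef_rot: [3.141, 0.001, 1.723]
wrist_force: [0.2, -0.4, 1.0]
finger_gap: 94.0
finger_force: 0.0
clock: 7.8
eef_pos: [502.3, -229.9, 67.5]
eef_rot: [3.142, -0.0, 1.723]
wrist_force: [0.2, 0.6, 0.1]
finger_gap: 49.6
finger_force: 0.0
```

```bash
python3 -m crank '[[5,0,0,0,0,0,0],[5,0,0,0,0,0,0],[5,0,0,0,0,0,0],[5,0,0,0,0,0,0],[0,0,0,0,0,0,0],[0,0,0,0,0,0,0],[0,0,0,0,0,0,0],[0,0,0,0,0,0,0],[0,0,0,0,0,0,0],[0,0,0,0,0,0,0]]' 35
```

```text
clock: 8.8
eef_pos: [502.2, -229.9, 67.4]
eef_rot: [-3.142, -0.0, 1.723]
wrist_force: [-0.5, -0.6, -0.4]
finger_gap: 25.6
finger_force: 35.0
```

```bash
python3 -m crank '[[0,0,0,-5,0,0,0],[0,0,0,-18,0,0,0],[0,0,0,-40,0,0,0],[0,0,0,-68,0,0,0],[0,0,0,-98,0,0,0],[0,0,0,-128,0,0,0],[0,0,0,-158,0,0,0],[0,0,0,-182,0,0,0],[0,0,0,-195,0,0,0],[0,0,0,-200,0,0,0]]'
python3 - <<'E'
from h import *
plan([544.7,214.8,267],1.772)
E
```

```text
clock: 9.8
eef_pos: [502.4, -230.0, 268.9]
eef_rot: [3.14, 0.001, 1.723]
wrist_force: [0.7, -0.1, -2.9]
finger_gap: 25.9
finger_force: 35.0
now [ 502.4 -230.   268.9] [3.140e+00 1.000e-03 1.723e+00] F [ 0.7 -0.1 -2.9] gap 25.9 t 9.8
shift [433.2 109.2   1.6] turn [ 0.001  0.001 -0.049]
```

Gripped and lifted: the wrist carries 2.9 N, about 0.3 kg. Next I'll carry it over the rack.

```bash
python3 -m crank '[[0,4,1,0,0,0,0],[0,14,3.5,0,0,0,0],[0,31,8,0,0,0,-0.01],[0,54,13.5,0,0,0,-0.01],[0,79,20,0,0,0,-0.02],[0,104,26,0,0,0,-0.02],[0,130,33,0,0,0,-0.03],[0,156,39,0,0,0,-0.03],[0,182,46,0,0,0,-0.04],[0,208,52.5,0,0,0,-0.049]]'; python3 -m crank '[[0,26,6.5,0,0,0,0],[0,52,13,0,0,0,0],[0,78,19.5,0,0,0,0],[0,104,26,0,0,0,0],[0,130,33,0,0,0,0],[0,156,39,0,0,0,0],[0,180,45,0,0,0,0],[0,200,50,0,0,0,0],[0,212,53,0,0,0,0],[0,218,54,0,0,0,0]]'
python3 - <<'E'
from h import *
plan([544.7,214.8,231],1.772)
E
```

```text
clock: 10.8
eef_pos: [522.1, -14.5, 266.3]
eef_rot: [-3.14, -0.001, 1.773]
wrist_force: [0.4, 0.3, -3.2]
finger_gap: 26.0
finger_force: 35.0
clock: 11.8
eef_pos: [531.5, 209.1, 266.6]
eef_rot: [-3.14, 0.0, 1.773]
wrist_force: [0.7, -1.3, -3.0]
finger_gap: 25.9
finger_force: 35.0
now [531.5 209.1 266.6] [-3.14   0.     1.773] F [ 0.7 -1.3 -3. ] gap 25.9 t 11.8
shift [ 2.9 14.1 35.6] turn [-0.001  0.     0.001]
```

```bash
python3 -m crank '[[0,1,4,5,0,0,0],[0,2,9,20,0,0,0],[0,3,14,40,0,0,0],[0,3,14,55,0,0,0],[0,3,14,66,0,0,0],[0,3,14,71,0,0,0],[0,3,14,71,0,0,0],[0,3,14,71,0,0,0]]'
python3 - <<'E'
from h import *
snap('wrist','w3');a=cv2.imread('pics/w3.png');cv2.imwrite('pics/w3b.png',cv2.resize(a[90:310,130:390],None,fx=3,fy=3,interpolation=cv2.INTER_CUBIC)[:600])
plan([544.7,214.8,131.4],1.772)
E
```

```text
clock: 12.6
eef_pos: [545.4, 213.7, 197.0]
eef_rot: [3.141, -0.0, 1.772]
wrist_force: [0.6, -0.3, -3.1]
finger_gap: 25.6
finger_force: 35.0
now [545.5 213.8 197.2] [ 3.14  -0.     1.772] F [ 0.   0.5 -3.9] gap 25.8 t 12.65
shift [ 1.1 -0.6 65.8] turn [ 0.001 -0.    -0.   ]
```

View pics/w3b.png

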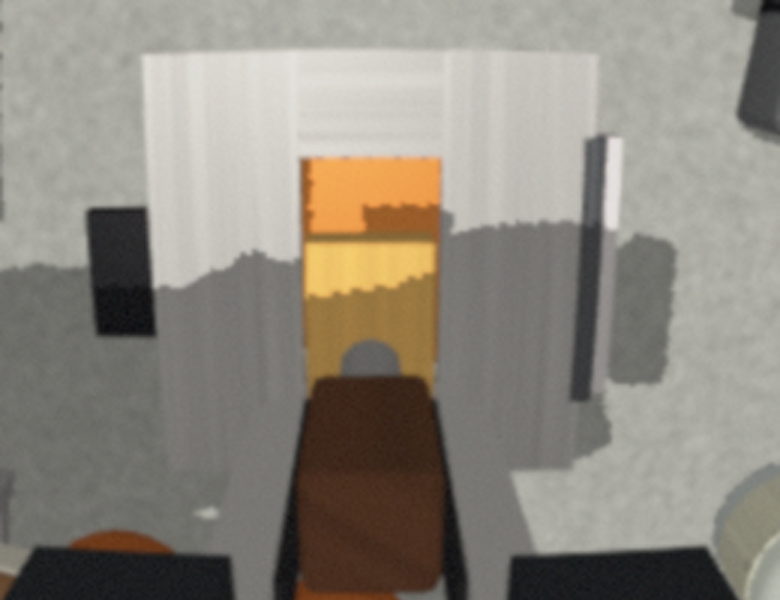

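The view shows the window's +y edge at (300,157)–(441,157). The brass foot's edge runs (304,241)–(437,241), parallel to it and between the window's sides. I'll check both in world coordinates.

Run:
```python
from h import *
g=lambda x,y,z:fray('w3',130+(x+.5)/3-.5,90+(y+.5)/3-.5,z)
ang=lambda a,b:np.arctan2(*(b-a)[[1,0]])
y=.201;v=np.array([-np.sin(y),np.cos(y),0])
A,B=g(300,157,66),g(441,157,66);print('win',np.linalg.norm(A-B),ang(A,B),'centre',(A+B)/2-42*v)
zt=197.1-55.4+14
C,D=g(304,241,zt),g(437,241,zt);print('foot',np.linalg.norm(C-D),ang(C,D),'centre',(C+D)/2-34*v)
C,D=g(304,233,zt-14),g(437,233,zt-14);print('foot low',np.linalg.norm(C-D),ang(C,D),'centre',(C+D)/2-34*v)
A,B=g(146,55,66),g(598,55,66);print('lid +y edge',np.linalg.norm(A-B),ang(A,B),(A+B)/2-80*v)
print('eef',manip.read_state()['eef_pos'])
```

```text
win 49.266986895936995 0.2007518092350139 centre [545.32431008 215.15803433  66.        ]
foot 33.6867140940044 0.20052952083862696 centre [545.53114897 213.08741866 155.7       ]
foot low 35.74993751267637 0.20055102140520845 centre [545.74938582 212.18122689 141.7       ]
lid +y edge 158.31633637723576 0.20134675705839397 [546.0214045  214.68675741  66.        ]
eef [545.45210679 213.79343221 197.21510476]
```

```bash
python3 -m crank '[[0,1,0,3,0,0,0],[0,2,0,10,0,0,0],[0,2,0,21,0,0,0],[0,2,0,33,0,0,0],[0,2,0,44,0,0,0],[0,2,0,53,0,0,0],[0,2,0,59,0,0,0],[0,2,0,62,0,0,0],[0,2,0,62,0,0,0],[0,2,0,62,0,0,0]]'
python3 - <<'E'
from h import *
snap('side','s2');a=cv2.imread('pics/s2.png')[90:220,170:330];cv2.imwrite('pics/s2c.png',cv2.resize(a,None,fx=4.5,fy=4.5,interpolation=cv2.INTER_CUBIC))
snap('wrist','w4');a=cv2.imread('pics/w4.png');cv2.imwrite('pics/w4b.png',cv2.resize(a[90:290,130:390],None,fx=3,fy=3,interpolation=cv2.INTER_CUBIC))
E
```

```text
clock: 13.65
eef_pos: [545.0, 215.8, 134.8]
eef_rot: [3.141, -0.0, 1.772]
wrist_force: [0.4, -0.5, -2.6]
finger_gap: 26.1
finger_force: 35.0
```

View pics/w4b.png

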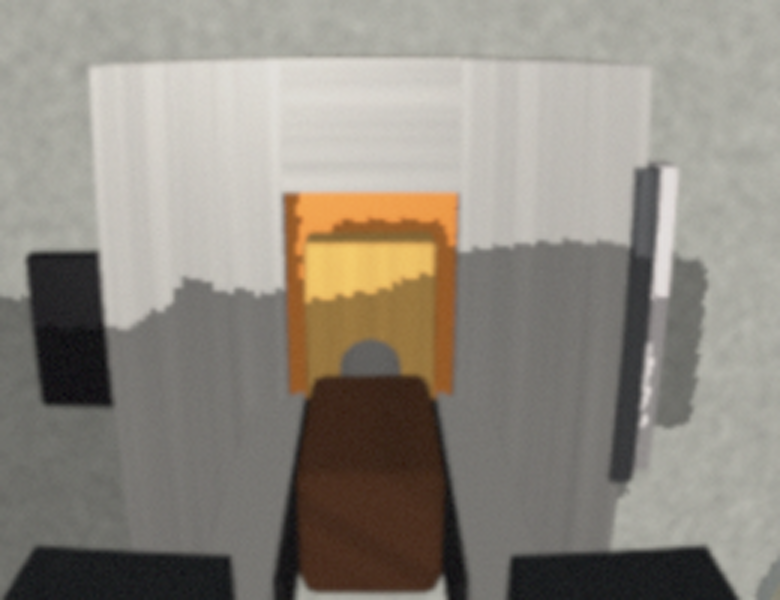

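View pics/s2c.png

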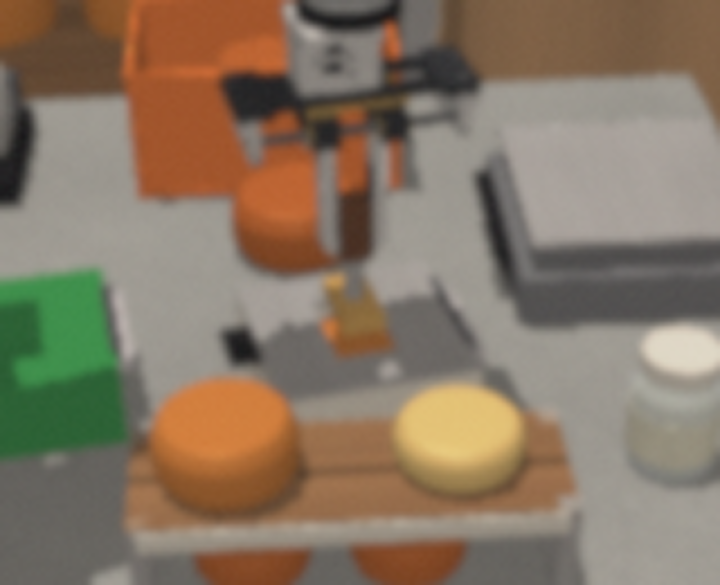

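Wrist view: the window spans (284–460, 193) to (290–453, 395) and the foot edge is (306–437, 241), centred left to right. Side view: the stamp is upright above the shut lid at (355,310), and the rack wheels are in place. One last numeric check.

Run:
```python
from h import *
g=lambda x,y,z:fray('w4',130+(x+.5)/3-.5,90+(y+.5)/3-.5,z)
v=np.array([-np.sin(.201),np.cos(.201),0])
W=np.array([g(x,y,66) for x,y in((284,193),(460,193),(453,395),(290,395))]);m=W.mean(0)
print('win',m,np.linalg.norm(W[0]-W[1]),np.linalg.norm(W[1]-W[2]))
print('win from edge',(W[0]+W[1])/2-42*v)
zt=134.8-55.4+14
print('foot',(g(306,241,zt)+g(437,241,zt))/2-34*v, 'low',(g(306,233,zt-14)+g(437,233,zt-14))/2-34*v)
plan([545,215.8,131.4],1.772)
```

```text
win [543.27231969 226.14998083  66.        ] 49.618605549516644 61.29263692721571
win from edge [545.59371916 215.02596949  66.        ]
foot [545.3224029  215.19420922  93.4       ] low [545.55384119 214.2923943   79.4       ]
now [545.  215.8 134.9] [ 3.141 -0.     1.772] F [-0.9  0.4 -4. ] gap 25.7 t 13.75
shift [-0.   0.   3.5] turn [ 0.001 -0.    -0.   ]
```

The foot is centred to within 1 mm; the mark at row 395 was the fingers hiding the window, not its edge. I'll lower the last 3 mm, to about 10 mm above the lid, and hand in.

```bash
python3 -m crank '[[0,0,0,1,0,0,0],[0,0,0,2,0,0,0],[0,0,0,3,0,0,0],[0,0,0,3,0,0,0],[0,0,0,3,0,0,0],[0,0,0,3,0,0,0],[0,0,0,3,0,0,0]]'; python3 -c "
from cell import manip
print(manip.sign_off())"
```

```text
clock: 14.45
eef_pos: [544.8, 215.7, 131.5]
eef_rot: [3.142, 0.0, 1.772]
wrist_force: [0.3, 0.8, -4.1]
finger_gap: 25.5
finger_force: 35.0
the job is handed in; nothing more can be done
None
```

I shut the lid and handed in at 14.5 s, with the oblong stamp held upright about 10 mm above the window, centred to about 1 mm and with its long side along the window's.

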